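# Put the solvent bottles back on their own channels

## Task

The four solvent bottles have been mixed up: rearrange them so that each stands upright in the drip dish of its own cap colour, with the grey spare dish empty again. Each dish takes only one bottle, so use the grey dish as the free spot on the way, and never put a bottle on the bare bench. They are full glass bottles: keep them upright and set them down gently, without dropping or knocking them over.

Things in the scene. Friction and masses are not known exactly. Their poses are not given: they have to be found in the camera images.
- red_bottle_mid (a point): Amber bottle with a red screw cap and a red stripe round its white label, loose, upright, about 0.22 kg: a cylinder 56 mm in diameter (straight sides from the base up to 62 mm), then a sloping shoulder, then the cap, 40 mm in diameter, 75 to 98 mm above the base. The point is on its axis, half-way up, 49 mm above its base; z points up the bottle. Grip it across the straight sides, not the cap.
- blue_bottle_mid (a point): Amber bottle with a blue screw cap and a blue stripe round its white label, loose, upright, about 0.22 kg: a cylinder 56 mm in diameter (straight sides from the base up to 62 mm), then a sloping shoulder, then the cap, 40 mm in diameter, 75 to 98 mm above the base. The point is on its axis, half-way up, 49 mm above its base; z points up the bottle. Grip it across the straight sides, not the cap.
- green_bottle_mid (a point): Amber bottle with a green screw cap and a green stripe round its white label, loose, upright, about 0.22 kg: a cylinder 56 mm in diameter (straight sides from the base up to 62 mm), then a sloping shoulder, then the cap, 40 mm in diameter, 75 to 98 mm above the base. The point is on its axis, half-way up, 49 mm above its base; z points up the bottle. Grip it across the straight sides, not the cap.
- yellow_bottle_mid (a point): Amber bottle with a yellow screw cap and a yellow stripe round its white label, loose, upright, about 0.22 kg: a cylinder 56 mm in diameter (straight sides from the base up to 62 mm), then a sloping shoulder, then the cap, 40 mm in diameter, 75 to 98 mm above the base. The point is on its axis, half-way up, 49 mm above its base; z points up the bottle. Grip it across the straight sides, not the cap.
- red_dish: Red drip dish, fixed to the bench: round, 94 mm across, 22 mm high; a well 84 mm across and 10 mm deep whose flat floor is 12 mm above the bench. Origin: centre of its underside, on the bench top (z = 0); z up. A bottle standing in it has its middle point 61 mm above the bench. It holds one bottle at a time; at the start a bottle of another colour stands in it.
- blue_dish: Blue drip dish, fixed to the bench: round, 94 mm across, 22 mm high; a well 84 mm across and 10 mm deep whose flat floor is 12 mm above the bench. Origin: centre of its underside, on the bench top (z = 0); z up. A bottle standing in it has its middle point 61 mm above the bench. It holds one bottle at a time; at the start a bottle of another colour stands in it.
- green_dish: Green drip dish, fixed to the bench: round, 94 mm across, 22 mm high; a well 84 mm across and 10 mm deep whose flat floor is 12 mm above the bench. Origin: centre of its underside, on the bench top (z = 0); z up. A bottle standing in it has its middle point 61 mm above the bench. It holds one bottle at a time; at the start a bottle of another colour stands in it.
- yellow_dish: Yellow drip dish, fixed to the bench: round, 94 mm across, 22 mm high; a well 84 mm across and 10 mm deep whose flat floor is 12 mm above the bench. Origin: centre of its underside, on the bench top (z = 0); z up. A bottle standing in it has its middle point 61 mm above the bench. It holds one bottle at a time; at the start a bottle of another colour stands in it.
- spare_dish: Grey spare dish, empty at the start, fixed to the bench: round, 94 mm across, 22 mm high; a well 84 mm across and 10 mm deep whose flat floor is 12 mm above the bench. Origin: centre of its underside, on the bench top (z = 0); z up. A bottle standing in it has its middle point 61 mm above the bench. It holds one bottle at a time. The low clutter between the dishes is under 35 mm high; taller equipment stands at least 0.1 m from any dish.

How it is judged (in metres and radians):
At the end, for the whole second after the job is handed in: Every bottle stands released and at rest on the floor of the dish of its cap's colour, within 15 mm of the dish's centre and upright within 0.08 rad; the grey dish is therefore empty (horizontal distance between red_bottle_mid and red_dish below 0.015 m and height (world z) of red_bottle_mid between 0.056 and 0.066 m and angle between each of red_bottle_mid, blue_bottle_mid, green_bottle_mid, yellow_bottle_mid's own z axis and vertical below 0.08 rad and linear speed of each of red_bottle, blue_bottle, green_bottle, yellow_bottle below 0.02 m/s and angular speed of each of red_bottle, blue_bottle, green_bottle, yellow_bottle below 0.2 rad/s and horizontal distance between blue_bottle_mid and blue_dish below 0.015 m and height (world z) of blue_bottle_mid between 0.056 and 0.066 m and horizontal distance between green_bottle_mid and green_dish below 0.015 m and height (world z) of green_bottle_mid between 0.056 and 0.066 m and horizontal distance between yellow_bottle_mid and yellow_dish below 0.015 m and height (world z) of yellow_bottle_mid between 0.056 and 0.066 m); the robot touches nothing.
It fails at once if a bottle stands or lies on the bench itself (height (world z) of any of red_bottle_mid, blue_bottle_mid, green_bottle_mid, yellow_bottle_mid below 0.055 m).
It fails at once if a bottle is tipped by more than about 35 degrees (angle between any of red_bottle_mid, blue_bottle_mid, green_bottle_mid, yellow_bottle_mid's own z axis and vertical above 0.6 rad).
It fails at once if a bottle is dropped or knocked (faster than 0.35 m/s within 7 mm of its standing height) ((linear speed of red_bottle above 0.35 m/s and height (world z) of red_bottle_mid below 0.068 m) or (linear speed of blue_bottle above 0.35 m/s and height (world z) of blue_bottle_mid below 0.068 m) or (linear speed of green_bottle above 0.35 m/s and height (world z) of green_bottle_mid below 0.068 m) or (linear speed of yellow_bottle above 0.35 m/s and height (world z) of yellow_bottle_mid below 0.068 m)).
It also fails if it takes over 138 s, if anything falls off the work surface, if the arm or the gripper's body presses on something with over 40 N, if the wrist force passes 120 N, or if a joint passes its speed limit or range.

## Robot

A 6-joint arm with a two-finger parallel gripper is mounted at the origin on the work surface. World frame = base frame: x ahead of the robot, y to its left, z up, the work surface at z = 0. Lengths are in mm, angles in rad, forces in N, time in s.
With the tool pointing down it reaches from about 275 to 1000 mm from the base axis. Payload 8.4 kg.
Tool frame: the origin (TCP) lies midway between the tips of the shut fingers; the grasp point (between the pads) lies 19 mm behind it; z points along the fingers, y is the line along which they close (so a half turn about z gives the same grasp; the last joint's range is limited). The gripper opens to 85 mm and grips with 20 to 120 N. Pads are 22 mm wide; open, the fingers measure 114 mm over their backs; the gripper's body (76 mm by 85 mm) begins 54 mm behind the grasp point. The pads swing forward as they close: fully open they stand 13 mm farther back than shut.
Start: joints at [-1.274, 0.353, 1.633, -0, 1.155, -0.002], TCP at [183.982, -597.309, 203.281] pointing down, gripper open.
Joint ranges: [-2.63, 2.63], [-0.92, 2.1], [0.06, 2.66], [-1.3, 4.44], [0, 2.69], [-3.02, 3.02]. Speed limits (rad/s): [2.22, 2.22, 2.79, 3.14, 3.14, 3.14].

## Interface

Orientations are given as [roll, pitch, yaw] about the fixed x, y, z axes, in that order (R = Rz(yaw) Ry(pitch) Rx(roll)).
In Python, from rig import r gives the robot as it stands.
- The arm moves only by the shell command python3 -m inch 'ROWS' [OPENING] [FORCE]. ROWS is JSON, a list that holds one entry, the list of rows, each a list of 6 numbers: the shift along the tool's x, y, z scaled (see below), then the turn, a rotation vector about the tool's x, y, z scaled (see below). In form: [[[tx, ty, tz, wx, wy, wz], ...]]. A call has 1 to 8 rows; each row is the pose to reach, as a shift and turn from the pose commanded when the call began, along the tool's axes at that moment, turning the shorter way round; what a row does not reach only later rows make up. The controller multiplies each number of a shift by 20 cm and each number of a turn by pi rad. A row lasts 1/12 s, in which the tool goes at most 41.7 mm and 7.16 degrees, less where a joint would pass 70% of its speed; a pose out of reach is approached as far as the arm can. A call with a number of a shift or a turn outside -1 to 1 is refused whole. A call with a gripper value outside its range is refused whole. OPENING is the gripper's target within -1 to 1 (fully open at 1, half-way at 0, shut at -1), set as the call begins (- or left out, the last holds). The fingers move at their own pace and stop on an object; FORCE is the grip in N (left out, the last holds). Time passes only in rows, so rows that repeat a pose let the fingers close. It gives the time, the measured TCP pose, the force, the opening and the grip force at its end, in the units of the state.
- r.sense(): the state, without advancing time (a new reading comes with each control period).
- r.grab_frame(name): name is "side" or "top" or "wrist"; returns the picture (400x640x3 uint8, red, green, blue); there is no depth.
- r.camera_info(name): a dict with "K" (3x3 intrinsics, pixels), "rvec" (rotation vector, rad) and "tvec" (3), from world to camera coordinates, as OpenCV has them; the wrist camera has in their place "mount" (4x4, takes a point from camera to tool coordinates, whose origin is the TCP and whose axes are the flange's). Camera axes: x right, y down, z forward; pixel columns grow to the right and rows downward; lengths in mm; the calibration is good to about 2 mm. A picture is of the moment at which its call begins: read the wrist's pose just before it. camera_info takes no time and is no camera call.
- r.sign_off(): hands the job in; it is judged then, once.
The state is a dict: "clock": time; "qpos": joint angles; "qvel": joint speeds; "joint_efforts": joint torques, N m; "eef_pos": TCP position; "tcp_rot": TCP orientation; "contact_force": force on the tool from outside, world axes, zero at the start; "wrist_torque": the same for the moment, N m; "opening": opening from 0.0 (shut) to 1.0 (fully open); "grasp_force": force on a finger pad.
Only numpy, scipy, OpenCV 4.12 (cv2) and the standard library are available. Lean on these libraries where they do the work, as an engineer would, in place of code of your own. Each camera call takes 0.05 s, during which the arm holds its last target. There are 200 camera calls.

## Working session

There is one attempt and no reset: what is moved stays moved. The work goes in short steps, Python scripts to look and compute and a shell command to move; the robot and the scene stay as the last step left them, time stands still between calls to the robot, and variables do not carry over. Pictures are saved under pics/ and viewed, at most 16 in all, crops included, and the job is handed in when it is done.

```bash
mkdir -p pics; ls
python3 - <<'E'
from rig import r
import cv2
s=r.sense(); print({k:s[k] for k in ('clock','eef_pos','tcp_rot','opening')})
for n in('top','side'):
    cv2.imwrite(f'pics/{n}0.png',r.grab_frame(n)[:,:,::-1]); c=r.camera_info(n); print(n,c)
print(r.camera_info('wrist'))
E
```

```text
pics
{'clock': 0.0, 'eef_pos': array([ 183.82626243, -596.83498817,  202.57149847]), 'tcp_rot': array([-3.14025585e+00, -2.67249029e-05,  2.98760055e-01]), 'opening': 1.0045375858477479}
top {'K': array([[483.86542621,   0.        , 325.68241103],
       [  0.        , 483.86542621, 198.35598042],
       [  0.        ,   0.        ,   1.        ]]), 'rvec': array([ 2.19050935, -2.14514944,  0.13728096]), 'tvec': array([ -13.60170912,  559.50710745, 1056.1679101 ])}
side {'K': array([[379.20446641,   0.        , 325.34039303],
       [  0.        , 379.20446641, 197.18675919],
       [  0.        ,   0.        ,   1.        ]]), 'rvec': array([ 2.23720332, -0.70027188,  0.29150809]), 'tvec': array([-445.91505775,  270.15337875,  583.22319025])}
{'K': array([[297.21803935,   0.        , 322.30812175],
       [  0.        , 297.21803935, 201.40804536],
       [  0.        ,   0.        ,   1.        ]]), 'mount': array([[-7.91055872e-04, -9.63971339e-01, -2.66004948e-01,
         6.79030492e+01],
       [ 9.99999389e-01, -9.67866219e-04,  5.33598746e-04,
         6.04962898e-01],
       [-7.71831100e-04, -2.66004363e-01,  9.63971516e-01,
        -1.70453458e+02],
       [ 0.00000000e+00,  0.00000000e+00,  0.00000000e+00,
         1.00000000e+00]])}
```

View pics/top0.png

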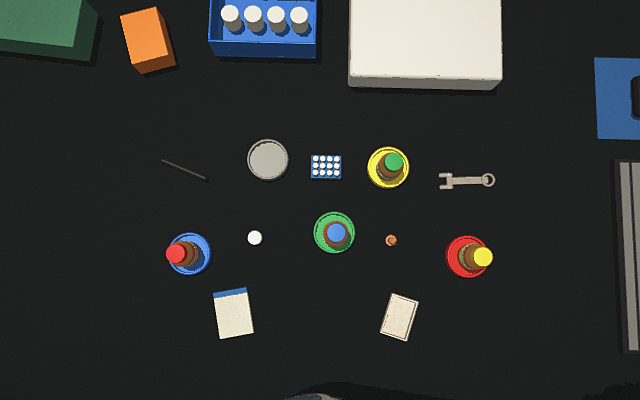

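View pics/side0.png

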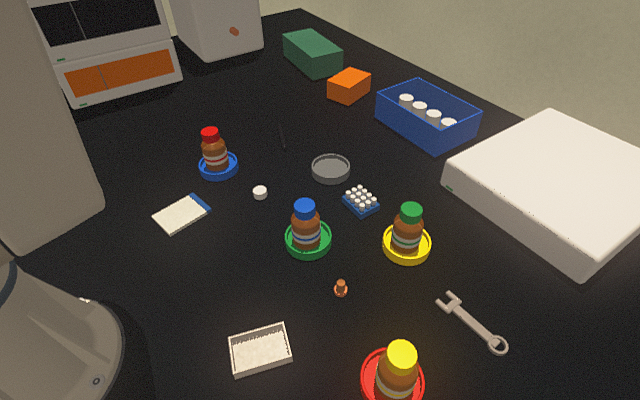

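The top view shows the grey dish empty at (268,160). The red bottle is in the blue dish (188,253), the blue bottle in green (334,232), the green bottle in yellow (388,167) and the yellow bottle in red (468,257). The side view agrees. My order is red→grey, blue→blue, green→green, yellow→yellow, red→red.

```bash
cat > h.py <<'E'
import cv2,numpy as np
from rig import r
from scipy.spatial.transform import Rotation as Ro
HUE={'red':(172,6),'blue':(100,120),'green':(50,85),'yellow':(22,34)}
def mask(im,c):
    h=cv2.cvtColor(im,cv2.COLOR_RGB2HSV); H,S,V=cv2.split(h)
    if c=='spare': m=(S<50)&(V>60)&(V<190)
    else:
        a,b=HUE[c]; m=((H>=a)|(H<=b)) if a>b else ((H>=a)&(H<=b)); m&=(S>150)&(V>90)
    return m.astype(np.uint8)
def cam(n,s=None):
    c=r.camera_info(n)
    if n=='wrist':
        M=np.array(c['mount']); R=Ro.from_euler('xyz',s['tcp_rot']).as_matrix()
        Rc=R@M[:3,:3]; return np.array(c['K']),Rc,R@M[:3,3]+s['eef_pos']
    R=cv2.Rodrigues(c['rvec'])[0]; return np.array(c['K']),R.T,-R.T@c['tvec']
def rays(px,z,C):
    K,R,o=C; d=np.c_[np.asarray(px,float),np.ones(len(px))]@np.linalg.inv(K).T@R.T
    return (o+d*((z-o[2])/d[:,2])[:,None])[:,:2]
def blobs(im,c,z,C,amin=60):
    out=[]
    for k in cv2.findContours(mask(im,c),cv2.RETR_EXTERNAL,cv2.CHAIN_APPROX_NONE)[0]:
        if cv2.contourArea(k)<amin: continue
        k=k[:,0]; p=rays(k,z,C); (x,y),R=cv2.minEnclosingCircle(p.astype(np.float32))
        out.append((k.mean(0).round(),round(x,1),round(y,1),round(R,1)))
    return out
E
python3 - <<'E'
from h import *
im=cv2.imread('pics/top0.png')[:,:,::-1].copy(); C=cam('top'); print(C[2])
for c in list(HUE)+['spare']:
    print(c)
    for z in(11,98.5):
        for b in blobs(im,c,z,C): print('  z',z,*b)
E
```

```text
[ 435.10510244    9.74278102 1113.24412962]
red
  z 11 [177. 253.] 430.3 332.6 24.1
  z 11 [465. 257.] 436.7 -324.5 50.1
  z 98.5 [177. 253.] 430.6 307.0 22.1
  z 98.5 [465. 257.] 436.6 -298.0 46.1
blue
  z 11 [229. 292.] 345.5 208.7 37.4
  z 11 [193. 252.] 431.4 304.6 48.6
  z 11 [335. 232.] 484.7 -26.4 21.3
  z 11 [327. 169.] 636.3 -1.4 42.6
  z 11 [617.  98.] 816.2 -691.0 111.6
  z 11 [250.  22.] 987.0 157.9 138.4
  z 98.5 [229. 292.] 352.6 192.9 34.5
  z 98.5 [193. 252.] 431.7 281.2 44.7
  z 98.5 [335. 232.] 480.8 -23.5 19.7
  z 98.5 [327. 169.] 620.3 -0.6 39.2
  z 98.5 [617.  98.] 786.0 -635.4 102.7
  z 98.5 [250.  22.] 943.2 146.1 127.4
green
yellow
  z 11 [482. 256.] 437.2 -358.6 24.8
  z 11 [387. 167.] 638.7 -143.9 49.5
  z 98.5 [482. 256.] 437.0 -329.4 22.8
  z 98.5 [387. 167.] 622.5 -131.7 45.6
spare
  z 11 [462. 180.] 610.1 -327.1 66.2
  z 11 [637. 239.] 483.7 -715.7 179.3
  z 11 [629. 256.] 449.7 -700.9 213.1
  z 11 [267. 159.] 651.1 135.7 48.9
  z 11 [277.  25.] 978.8 122.5 20.6
  z 11 [255.  24.] 980.1 176.7 21.3
  z 11 [299.  24.] 982.4 67.4 24.3
  z 11 [232.  23.] 980.2 232.1 24.4
  z 11 [425.  60.] 944.4 -232.8 213.8
  z 98.5 [462. 180.] 596.2 -300.4 60.9
  z 98.5 [637. 239.] 479.9 -658.1 165.1
  z 98.5 [629. 256.] 448.5 -644.5 196.2
  z 98.5 [267. 159.] 633.9 125.7 45.0
  z 98.5 [277.  25.] 935.7 113.6 19.0
  z 98.5 [255.  24.] 936.8 163.4 19.6
  z 98.5 [299.  24.] 938.9 62.8 22.4
  z 98.5 [232.  23.] 936.9 214.5 22.4
  z 98.5 [425.  60.] 904.0 -213.6 196.9
```

```bash
python3 -m inch '[[[0.8,-0.53,0,0,0,-0.2],[0.8,-0.53,0,0,0,-0.2],[0.8,-0.53,0,0,0,-0.2],[0.8,-0.53,0,0,0,-0.2],[0.8,-0.53,0,0,0,-0.2],[0.8,-0.53,0,0,0,-0.2],[0.8,-0.53,0,0,0,-0.2]]]' 1
python3 -m inch '[[[0.967,0.056,0,0,0,-0.205],[0.967,0.056,0,0,0,-0.205],[0.967,0.056,0,0,0,-0.205],[0.967,0.056,0,0,0,-0.205],[0.967,0.056,0,0,0,-0.205],[0.967,0.056,0,0,0,-0.205],[0.967,0.056,0,0,0,-0.205]]]'
python3 -m inch '[[[1,0,0,0,0,0],[1,0,0,0,0,0],[1,0,0,0,0,0],[1,0,0,0,0,0],[1,0,0,0,0,0],[1,0,0,0,0,0]]]'
python3 - <<'E'
from h import *
im=cv2.imread('pics/top0.png')[:,:,::-1].copy(); C=cam('top')
h=cv2.cvtColor(im,cv2.COLOR_RGB2HSV); print(h[160,393],h[232,317])
HUE['green']=(50,90)
m=cv2.inRange(h,(50,80,40),(90,255,255))
for k in cv2.findContours(m,0,1)[0]:
    if cv2.contourArea(k)>60:
        for z in(11,98.5): print(k[:,0].mean(0),z,cv2.minEnclosingCircle(rays(k[:,0],z,C).astype(np.float32)))
E
```

```text
clock: 0.68
eef_pos: [306.4, -447.9, 203.2]
tcp_rot: [-3.141, 0.0, 0.929]
contact_force: [-0.3, 0.5, -0.4]
opening: 1.001
grasp_force: 0.0
clock: 1.27
eef_pos: [431.1, -301.0, 203.1]
tcp_rot: [-3.141, 0.0, 1.572]
contact_force: [-0.4, 0.2, -0.2]
opening: 0.997
grasp_force: 0.0
clock: 1.77
eef_pos: [429.7, -98.1, 203.2]
tcp_rot: [-3.141, -0.001, 1.569]
contact_force: [-0.1, -0.8, -0.4]
opening: 0.996
grasp_force: 0.0
[ 65 138 185] [ 65 129 207]
[333.66101695 231.92372881] 11 ((485.7965087890625, -22.219730377197266), 48.59424591064453)
[333.66101695 231.92372881] 98.5 ((481.77252197265625, -19.68244171142578), 44.736602783203125)
[393.01923077 161.69230769] 11 ((650.5971069335938, -157.03836059570312), 22.875160217285156)
[393.01923077 161.69230769] 98.5 ((633.49072265625, -143.7986297607422), 21.05922508239746)
[46.34982332 27.87985866] 11 ((949.6248779296875, 672.9241943359375), 132.119384765625)
[46.34982332 27.87985866] 98.5 ((908.780517578125, 620.278564453125), 121.63130187988281)
```

```bash
python3 -m inch '[[[1,0,0,0,0,0],[1,0,0,0,0,0],[1,0,0,0,0,0],[1,0,0,0,0,0],[1,0,0,0,0,0]]]' >/dev/null
python3 -m inch '[[[1,0.005,0,0,0,0],[1,0.005,0,0,0,0],[1,0.005,0,0,0,0],[1,0.005,0,0,0,0],[1,0.005,0,0,0,0],[1,0.005,0,0,0,0],[1,0.005,0,0,0,0]]]'
cat > look.py <<'E'
import sys
from h import *
def look(name=None):
    s=r.sense(); im=r.grab_frame('wrist'); C=cam('wrist',s); print('tcp',s['eef_pos'].round(1),s['tcp_rot'].round(3),round(s['clock'],2))
    if name: cv2.imwrite(f'pics/{name}.png',im[:,:,::-1])
    h=cv2.cvtColor(im,cv2.COLOR_RGB2HSV)
    HUE['green']=(50,90)
    for c in list(HUE)+['spare']:
        for p,x,y,R in blobs(im,c,98.5,C,150):
            if 12<R<30: print(c,'cap?',p,x,y,R)
        for p,x,y,R in blobs(im,c,11,C,150):
            if 40<R<60: print(c,'dish?',p,x,y,R)
look(*sys.argv[1:])
E
python3 look.py w0
```

```text
clock: 2.77
eef_pos: [432.6, 299.0, 202.9]
tcp_rot: [-3.142, 0.001, 1.57]
contact_force: [-0.1, -0.9, -0.9]
opening: 0.998
grasp_force: 0.0
tcp [432.6 299.  202.9] [-3.142e+00  1.000e-03  1.570e+00] 2.77
```

View pics/w0.png

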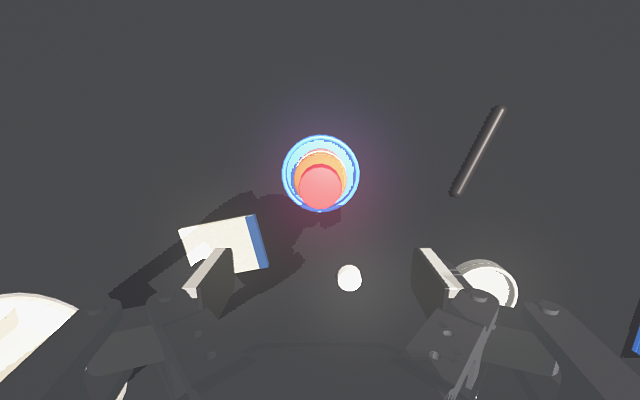

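The wrist view (overexposed) shows the cap at (321,187) inside the blue dish centred at (320,173), with the fingers below them in the image.

Run:
```python
from h import *
s=r.sense();C=cam('wrist',s); print(C[2], C[1][:,2])
print(rays([(321,187)],110,C),rays([(320,173)],22,C))
K,R,o=C; q=R.T@(s['eef_pos']-o); print('tcp px',(K@q/q[2])[:2])
```

```text
[432.90787276 365.25696461 373.19481512] [ 4.51473558e-04 -2.68892137e-01 -9.63170190e-01]
[[431.88027614 305.35266165]] [[430.407097   302.46308029]]
tcp px [321.31466844 232.54836905]
```

```bash
python3 -m inch '[[[0.035,-0.007,0.15,0,0,0],[0.035,-0.007,0.33,0,0,0],[0.035,-0.007,0.5,0,0,0],[0.035,-0.007,0.65,0,0,0],[0.035,-0.007,0.74,0,0,0],[0.035,-0.007,0.79,0,0,0],[0.035,-0.007,0.805,0,0,0],[0.035,-0.007,0.805,0,0,0]]]' 1 40
python3 -m inch '[[[0,0,0,0,0,0],[0,0,0,0,0,0],[0,0,0,0,0,0],[0,0,0,0,0,0],[0,0,0,0,0,0],[0,0,0,0,0,0],[0,0,0,0,0,0],[0,0,0,0,0,0]]]' -1 40
python3 - <<'E'
from h import *
cv2.imwrite('pics/s1.png',r.grab_frame('side')[100:220,140:340,::-1].repeat(3,0).repeat(3,1))
E
```

```text
clock: 3.48
eef_pos: [430.6, 304.9, 42.3]
tcp_rot: [-3.141, 0.0, 1.569]
contact_force: [0.1, -0.2, 0.5]
opening: 1.001
grasp_force: 0.0
clock: 4.15
eef_pos: [430.3, 306.5, 44.1]
tcp_rot: [3.141, -0.001, 1.571]
contact_force: [-4.7, -3.0, 14.3]
opening: 0.581
grasp_force: 39.0
```

View pics/s1.png

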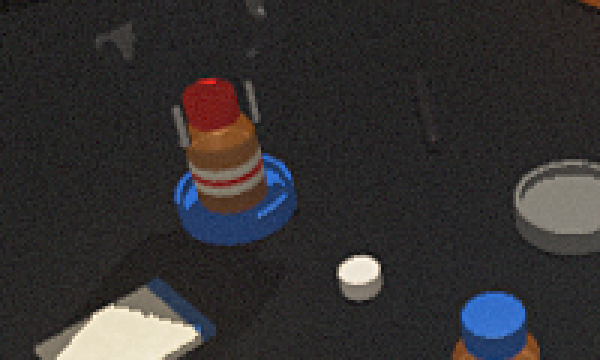

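The side crop shows the pads (light strips at crop (180,125) and (252,100)) near cap or shoulder level. I'll project known points onto it to check the grip height, and look from the wrist.

Run:
```python
from h import *
s=r.sense(); print(s['eef_pos'],s['opening'],s['contact_force'],s['grasp_force'])
c=r.camera_info('side')
def pj(p): return (cv2.projectPoints(np.float64(p),c['rvec'],c['tvec'],c['K'],None)[0][:,0]-[140,100])*3
x,y=430.5,306
for z in (12,45,60,70,74,87,110):print(z,pj([(x,y,z),(x-28,y,z),(x+28,y,z)]).round().tolist())
cv2.imwrite('pics/w1.png',r.grab_frame('wrist')[100:400,120:520,::-1].repeat(2,0).repeat(2,1))
```

```text
[430.31399364 306.5159341   44.09668505] 0.5794074799852145 [-3.20785063 -2.15417891 13.94350265] 39.04081004206091
12 [[234.0, 195.0], [201.0, 207.0], [265.0, 182.0]]
45 [[225.0, 162.0], [192.0, 174.0], [258.0, 150.0]]
60 [[221.0, 147.0], [188.0, 159.0], [254.0, 135.0]]
70 [[219.0, 137.0], [185.0, 149.0], [252.0, 125.0]]
74 [[218.0, 132.0], [184.0, 145.0], [251.0, 121.0]]
87 [[214.0, 119.0], [180.0, 131.0], [248.0, 107.0]]
110 [[208.0, 94.0], [172.0, 106.0], [242.0, 82.0]]
```

View pics/w1.png

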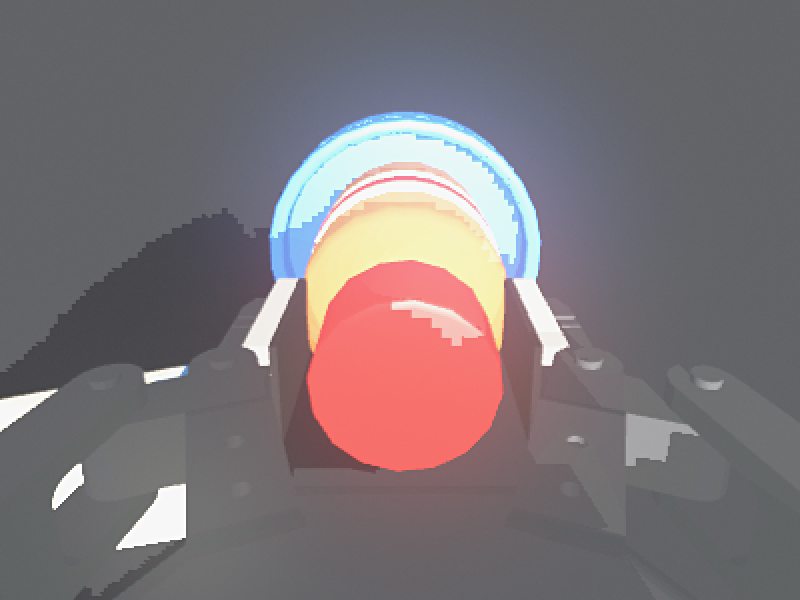

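The grip looks sound: the tips meet the 56 mm body about 38 mm above the base, and the upward force comes from the pads swinging forward as they close. I'll do a short test lift.

```bash
python3 -m inch '[[[0,0,-0.01,0,0,0],[0,0,-0.03,0,0,0],[0,0,-0.06,0,0,0],[0,0,-0.1,0,0,0],[0,0,-0.14,0,0,0],[0,0,-0.17,0,0,0],[0,0,-0.18,0,0,0],[0,0,-0.18,0,0,0]]]'
python3 - <<'E'
from h import *
cv2.imwrite('pics/s2.png',r.grab_frame('side')[70:220,120:340,::-1].repeat(3,0).repeat(3,1))
E
```

```text
clock: 4.92
eef_pos: [430.6, 306.4, 79.2]
tcp_rot: [3.14, -0.001, 1.571]
contact_force: [1.1, -0.5, -3.0]
opening: 0.574
grasp_force: 39.2
```

View pics/s2.png

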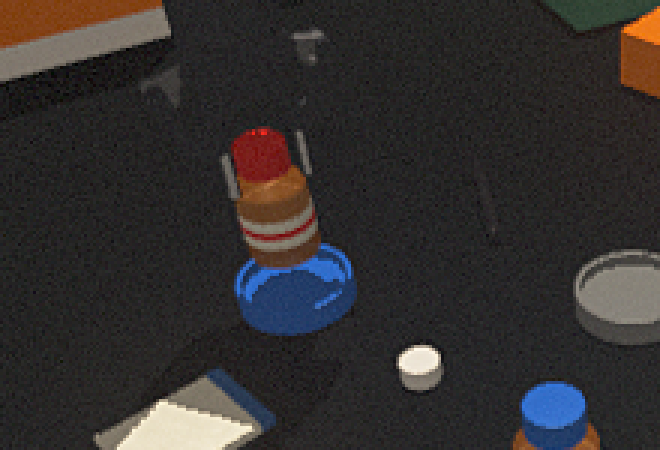

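```bash
python3 -m inch '[[[0,0,-0.06,0,0,0],[-0.02,0.02,-0.16,0,0,0],[-0.06,0.07,-0.28,0,0,0],[-0.13,0.16,-0.39,0,0,0],[-0.21,0.26,-0.46,0,0,0],[-0.29,0.36,-0.5,0,0,0],[-0.36,0.45,-0.5,0,0,0],[-0.4,0.5,-0.5,0,0,0]]]' >/dev/null
python3 -m inch '[[[-0.06,0.08,0,0,0,0],[-0.14,0.18,0,0,0,0],[-0.23,0.3,0,0,0,0],[-0.32,0.42,0,0,0,0],[-0.39,0.52,0,0,0,0],[-0.435,0.58,0,0,0,0],[-0.452,0.602,0,0,0,0],[-0.452,0.602,0,0,0,0]]]'
python3 - <<'E'
from h import *
s=r.sense();C=cam('wrist',s);im=r.grab_frame('wrist');cv2.imwrite('pics/w2.png',im[:,:,::-1]);print(s['eef_pos'])
K,R,o=C
for p in[(651,136,22)]+[(651+47*np.cos(a),136+47*np.sin(a),22) for a in (0,1.57,3.14)]:
    q=R.T@(np.array(p)-o);print(p,(K@q/q[2])[:2].round())
E
```

```text
clock: 6.3
eef_pos: [650.4, 135.3, 177.4]
tcp_rot: [-3.14, 0.0, 1.57]
contact_force: [-0.1, 0.0, -2.9]
opening: 0.577
grasp_force: 39.7
[650.44741862 135.3250524  177.35853611]
(651, 136, 22) [322. 181.]
(np.float64(698.0), np.float64(136.0), 22) [364. 181.]
(np.float64(651.0374273554045), np.float64(182.99998509779624), 22) [322. 138.]
(np.float64(604.0000596088056), np.float64(136.0748546870749), 22) [280. 181.]
```

View pics/w2.png

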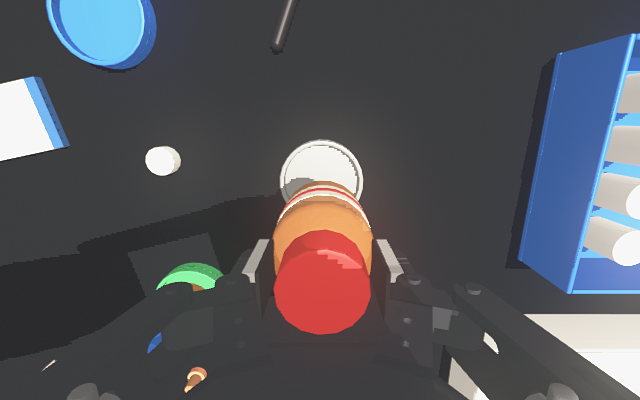

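The spare dish rim at (280–363, top row 139) matches the prediction to within a pixel, so I'll lower.

```bash
python3 -m inch '[[[0,0,0.06,0,0,0],[0,0,0.17,0,0,0],[0,0,0.29,0,0,0],[0,0,0.41,0,0,0],[0,0,0.51,0,0,0],[0,0,0.58,0,0,0],[0,0,0.62,0,0,0],[0,0,0.635,0,0,0]]]' 
python3 -m inch '[[[0,0,0.005,0,0,0],[0,0,0.012,0,0,0],[0,0,0.02,0,0,0],[0,0,0.025,0,0,0],[0,0,0.03,0,0,0],[0,0,0.033,0,0,0],[0,0,0.033,0,0,0]]]'
```

```text
clock: 7.02
eef_pos: [649.2, 136.2, 49.7]
tcp_rot: [-3.139, 0.0, 1.572]
contact_force: [-1.6, 0.0, -2.2]
opening: 0.574
grasp_force: 39.7
clock: 7.6
eef_pos: [650.6, 135.7, 44.8]
tcp_rot: [3.141, -0.0, 1.571]
contact_force: [-0.3, -0.3, -3.2]
opening: 0.572
grasp_force: 39.7
```

```bash
python3 -m inch '[[[0,0,0.003,0,0,0],[0,0,0.006,0,0,0],[0,0,0.008,0,0,0],[0,0,0.008,0,0,0]]]'
```

```text
clock: 7.93
eef_pos: [651.0, 135.6, 44.3]
tcp_rot: [3.141, 0.0, 1.571]
contact_force: [-2.8, -1.2, 7.8]
opening: 0.569
grasp_force: 42.4
```

```bash
python3 -m inch '[[[0,0,0,0,0,0],[0,0,0,0,0,0],[0,0,0,0,0,0],[0,0,0,0,0,0]]]' 1
python3 -m inch '[[[0,0,-0.03,0,0,0],[0,0,-0.1,0,0,0],[0,0,-0.22,0,0,0],[0,0,-0.36,0,0,0],[0,0,-0.5,0,0,0],[0,0,-0.6,0,0,0],[0,0,-0.6,0,0,0]]]' 
python3 -m inch '[[[-0.06,-0.06,0,0,0,0],[-0.19,-0.2,0,0,0,0],[-0.33,-0.35,0,0,0,0],[-0.47,-0.5,0,0,0,0],[-0.61,-0.65,0,0,0,0],[-0.72,-0.77,0,0,0,0],[-0.797,-0.85,0,0,0,0],[-0.797,-0.85,0,0,0,0]]]'
python3 - <<'E'
from h import *
s=r.sense();C=cam('wrist',s);im=r.grab_frame('wrist');print(s['eef_pos'])
K,R,o=C
for n,p in[('red cap',(650.5,135.5,110)),('blue cap',(481,-23.5,110))]:
    q=R.T@(np.array(p)-o);px=(K@q/q[2])[:2];print(n,px.round()); cv2.circle(im,tuple(int(v) for v in px),4,(0,255,0),1)
cv2.imwrite('pics/w3.png',im[:,:,::-1])
im=r.grab_frame('top');cv2.imwrite('pics/t3.png',im[:,:,::-1])
for c in('red','blue'): print(c,blobs(im,c,98.5,cam('top')))
E
```

```text
clock: 8.27
eef_pos: [650.6, 135.8, 43.0]
tcp_rot: [3.141, -0.0, 1.571]
contact_force: [-0.2, -0.6, -0.3]
opening: 0.998
grasp_force: 0.0
clock: 8.85
eef_pos: [653.7, 136.4, 169.7]
tcp_rot: [3.133, -0.002, 1.571]
contact_force: [0.7, 0.5, 0.7]
opening: 1.003
grasp_force: 0.0
clock: 9.52
eef_pos: [477.0, -25.8, 163.3]
tcp_rot: [-3.14, 0.001, 1.569]
contact_force: [-0.4, 1.0, -0.3]
opening: 0.997
grasp_force: 0.0
[477.00070196 -25.79668608 163.30343887]
red cap [592. -35.]
blue cap [327. 205.]
red [(array([464., 257.]), 436.6, -298.0, 46.1), (array([263., 150.]), 652.1, 135.3, 21.5)]
blue [(array([229., 292.]), 352.6, 192.9, 34.5), (array([189., 253.]), 431.7, 281.2, 44.7), (array([617.,  98.]), 786.0, -635.4, 102.7), (array([250.,  22.]), 943.2, 146.1, 127.4)]
```

View pics/w3.png

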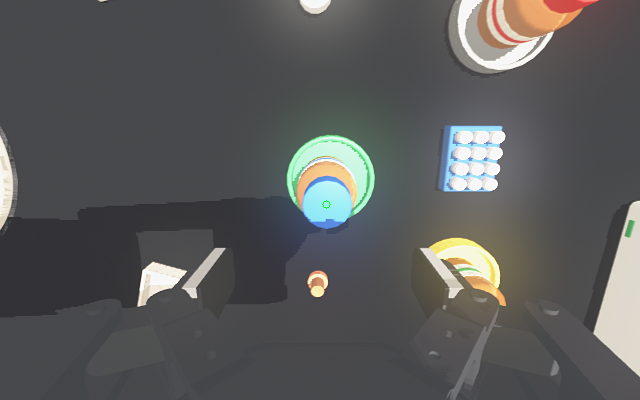

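Red stands upright in the grey dish. The blue cap at (327,203) matches the predicted pixel (327,205), so I'll grasp it.

```bash
python3 -m inch '[[[0,0,0.06,0,0,0],[0,0,0.18,0,0,0],[0,0,0.31,0,0,0],[0,0,0.44,0,0,0],[0,0,0.53,0,0,0],[0,0,0.58,0,0,0],[0,0,0.605,0,0,0],[0,0,0.605,0,0,0]]]' 
python3 -m inch '[[[0,0,0,0,0,0],[0,0,0,0,0,0],[0,0,0,0,0,0],[0,0,0,0,0,0],[0,0,0,0,0,0],[0,0,0,0,0,0],[0,0,0,0,0,0]]]' -1 40
```

```text
clock: 10.28
eef_pos: [480.9, -23.2, 41.5]
tcp_rot: [-3.141, -0.0, 1.572]
contact_force: [0.6, -0.5, -0.1]
opening: 1.002
grasp_force: 0.0
clock: 10.87
eef_pos: [480.1, -23.7, 43.6]
tcp_rot: [-3.141, -0.0, 1.571]
contact_force: [-6.5, -0.2, 15.9]
opening: 0.579
grasp_force: 39.1
```

```bash
python3 -m inch '[[[0,0,-0.01,0,0,0],[0,0,-0.03,0,0,0],[0,0,-0.07,0,0,0],[0,0,-0.15,0,0,0],[0,0,-0.26,0,0,0],[0.02,0,-0.38,0,0,0],[0.06,-0.01,-0.46,0,0,0],[0.13,-0.02,-0.5,0,0,0]]]'
python3 -m inch '[[[0.1,-0.015,0,0,0,0],[0.22,-0.03,0,0,0,0],[0.35,-0.05,0,0,0,0],[0.48,-0.07,0,0,0,0],[0.61,-0.09,0,0,0,0],[0.74,-0.11,0,0,0,0],[0.87,-0.13,0,0,0,0],[1,-0.15,0,0,0,0]]]' >/dev/null
python3 -m inch '[[[0.12,-0.02,0,0,0,0],[0.24,-0.04,0,0,0,0],[0.35,-0.06,0,0,0,0],[0.44,-0.075,0,0,0,0],[0.49,-0.08,0,0,0,0],[0.507,-0.08,0,0,0,0],[0.507,-0.08,0,0,0,0]]]'
cat > v.py <<'E'
import sys
from h import *
# v.py name x y : wrist picture with the dish rim predicted at x,y drawn in
n,x,y=sys.argv[1],float(sys.argv[2]),float(sys.argv[3])
s=r.sense();K,R,o=cam('wrist',s);im=r.grab_frame('wrist').copy();print(s['eef_pos'].round(1))
t=np.linspace(0,6.28,60); P=np.c_[x+47*np.cos(t),y+47*np.sin(t),0*t+22]
q=(P-o)@R; p=q@K.T; p=p[:,:2]/p[:,2:]
for a in p: cv2.circle(im,tuple(int(round(v)) for v in a),1,(255,0,255),-1)
cv2.imwrite(f'pics/{n}.png',im[:,:,::-1])
E
python3 v.py w4 430.7 304
```

```text
clock: 11.53
eef_pos: [478.1, 1.9, 145.2]
tcp_rot: [3.137, 0.0, 1.57]
contact_force: [0.1, 0.3, -2.0]
opening: 0.578
grasp_force: 39.5
clock: 12.78
eef_pos: [430.6, 304.0, 142.4]
tcp_rot: [3.141, -0.0, 1.572]
contact_force: [-0.1, -0.5, -2.1]
opening: 0.582
grasp_force: 39.5
[430.6 304.  142.4]
```

View pics/w4.png

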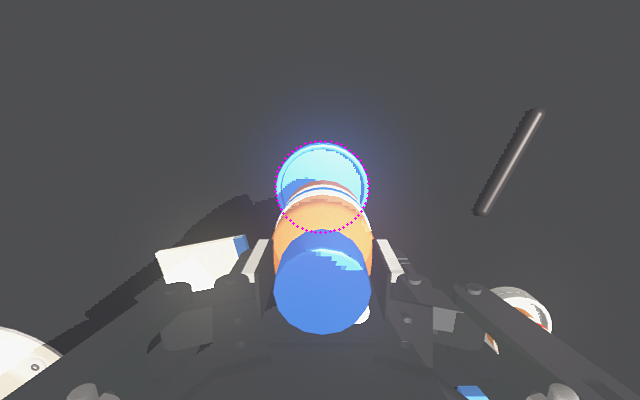

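The predicted rim lies on the blue dish, so I'll lower, release and rise.

```bash
python3 -m inch '[[[0,0,0.05,0,0,0],[0,0,0.14,0,0,0],[0,0,0.24,0,0,0],[0,0,0.33,0,0,0],[0,0,0.39,0,0,0],[0,0,0.43,0,0,0],[0,0,0.45,0,0,0],[0,0,0.465,0,0,0]]]' >/dev/null
python3 -m inch '[[[0,0,0.006,0,0,0],[0,0,0.012,0,0,0],[0,0,0.018,0,0,0],[0,0,0.023,0,0,0],[0,0,0.027,0,0,0],[0,0,0.03,0,0,0],[0,0,0.032,0,0,0],[0,0,0.032,0,0,0]]]'
```

```text
clock: 14.17
eef_pos: [430.9, 303.8, 43.8]
tcp_rot: [3.141, -0.0, 1.571]
contact_force: [-1.7, -2.6, 9.8]
opening: 0.583
grasp_force: 42.7
```

```bash
python3 -m inch '[[[0,0,0,0,0,0],[0,0,0,0,0,0],[0,0,0,0,0,0],[0,0,0,0,0,0]]]' 1 >/dev/null
python3 -m inch '[[[0,0,-0.03,0,0,0],[0,0,-0.1,0,0,0],[0,0,-0.22,0,0,0],[0,0,-0.36,0,0,0],[0,0,-0.5,0,0,0],[0,0,-0.6,0,0,0],[0,0,-0.62,0,0,0]]]' 
python3 -m inch '[[[-0.1,0.04,0,0,0,0],[-0.25,0.11,0,0,0,0],[-0.4,0.18,0,0,0,0],[-0.56,0.25,0,0,0,0],[-0.72,0.32,0,0,0,0],[-0.88,0.4,0,0,0,0]]]' >/dev/null
python3 -m inch '[[[-0.16,0.07,0,0,0,0],[-0.32,0.14,0,0,0,0],[-0.48,0.22,0,0,0,0],[-0.64,0.29,0,0,0,0],[-0.8,0.36,0,0,0,0],[-0.96,0.43,0,0,0,0]]]' >/dev/null
python3 -m inch '[[[-0.14,0.06,0,0,0,0],[-0.26,0.12,0,0,0,0],[-0.35,0.16,0,0,0,0],[-0.4,0.184,0,0,0,0],[-0.4,0.184,0,0,0,0],[-0.4,0.184,0,0,0,0]]]'
python3 - <<'E'
from h import *
s=r.sense();K,R,o=cam('wrist',s);im=r.grab_frame('wrist').copy()
q=R.T@(np.array((633.5,-143.8,110))-o);px=(K@q/q[2])[:2];print(px.round()); cv2.circle(im,tuple(int(v) for v in px),4,(255,0,255),1)
cv2.imwrite('pics/w5.png',im[:,:,::-1])
im=r.grab_frame('top')
for c in('red','blue'): print(c,blobs(im,c,98.5,cam('top')))
E
```

```text
clock: 15.08
eef_pos: [432.3, 305.0, 170.8]
tcp_rot: [3.137, -0.003, 1.571]
contact_force: [1.0, 0.2, 1.0]
opening: 1.0
grasp_force: 0.0
clock: 16.58
eef_pos: [632.9, -143.9, 166.0]
tcp_rot: [-3.14, -0.001, 1.57]
contact_force: [0.0, -0.1, 0.3]
opening: 1.003
grasp_force: 0.0
[322. 206.]
red [(array([263., 150.]), 652.1, 135.3, 21.5)]
blue [(array([229., 292.]), 352.6, 192.9, 34.5), (array([189., 253.]), 431.2, 281.4, 45.1), (array([326., 170.]), 620.3, -0.6, 39.2), (array([617.,  98.]), 786.0, -635.4, 102.7), (array([250.,  22.]), 943.2, 146.1, 127.4)]
```

View pics/w5.png

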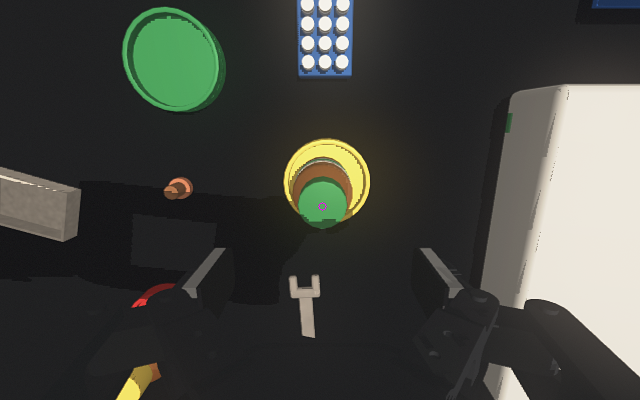

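The green cap sits at (323,203), within about 2 mm of the prediction, so I'll grasp and carry it to the green dish.

```bash
python3 -m inch '[[[0.005,0,0.06,0,0,0],[0.005,0,0.18,0,0,0],[0.005,0,0.31,0,0,0],[0.005,0,0.44,0,0,0],[0.005,0,0.54,0,0,0],[0.005,0,0.6,0,0,0],[0.005,0,0.622,0,0,0],[0.005,0,0.622,0,0,0]]]' 
python3 -m inch '[[[0,0,0,0,0,0],[0,0,0,0,0,0],[0,0,0,0,0,0],[0,0,0,0,0,0],[0,0,0,0,0,0],[0,0,0,0,0,0],[0,0,0,0,0,0]]]' -1 40
```

```text
clock: 17.35
eef_pos: [632.7, -142.5, 41.2]
tcp_rot: [-3.14, -0.0, 1.572]
contact_force: [-0.6, -0.1, 0.7]
opening: 0.997
grasp_force: 0.0
clock: 17.93
eef_pos: [632.8, -143.4, 44.4]
tcp_rot: [-3.141, 0.0, 1.571]
contact_force: [-8.1, 0.8, 14.1]
opening: 0.578
grasp_force: 39.0
```

```bash
python3 -m inch '[[[0,0,-0.01,0,0,0],[0,0,-0.03,0,0,0],[0,0,-0.07,0,0,0],[0,0,-0.15,0,0,0],[0,0,-0.26,0,0,0],[0,0,-0.38,0,0,0],[0.01,-0.02,-0.46,0,0,0],[0.04,-0.05,-0.5,0,0,0]]]'
python3 -m inch '[[[0.06,-0.08,0,0,0,0],[0.15,-0.18,0,0,0,0],[0.25,-0.3,0,0,0,0],[0.35,-0.43,0,0,0,0],[0.45,-0.55,0,0,0,0],[0.53,-0.65,0,0,0,0],[0.564,-0.688,0,0,0,0],[0.564,-0.688,0,0,0,0]]]'
python3 -m inch '[[[0,0,0,0,0,0],[0,0,0,0,0,0]]]'
python3 v.py w6 485.5 -22.2
```

```text
clock: 18.6
eef_pos: [625.3, -136.0, 145.6]
tcp_rot: [3.137, 0.001, 1.571]
contact_force: [-0.4, 0.7, -1.7]
opening: 0.573
grasp_force: 39.3
clock: 19.27
eef_pos: [483.7, -21.2, 142.2]
tcp_rot: [-3.14, -0.0, 1.573]
contact_force: [-0.6, 0.0, -1.6]
opening: 0.575
grasp_force: 39.3
clock: 19.43
eef_pos: [487.2, -23.0, 142.6]
tcp_rot: [3.14, 0.0, 1.571]
contact_force: [0.5, -0.2, -2.1]
opening: 0.573
grasp_force: 39.3
[487.2 -23.  142.6]
```

View pics/w6.png

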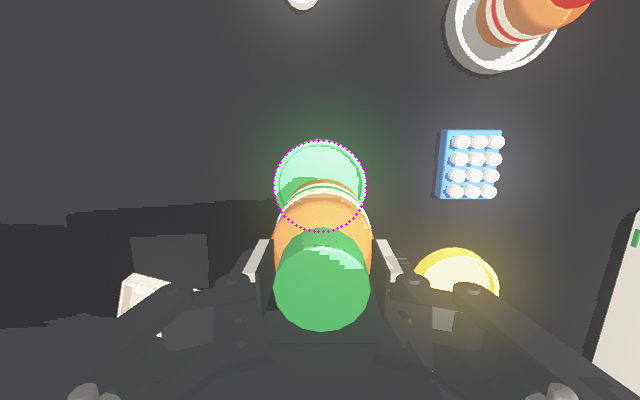

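The rim prediction matches the green dish, so I'll lower.

```bash
python3 -m inch '[[[0,0,0.05,0,0,0],[0,0,0.14,0,0,0],[0,0,0.24,0,0,0],[0,0,0.33,0,0,0],[0,0,0.39,0,0,0],[0,0,0.43,0,0,0],[0,0,0.45,0,0,0],[0,0,0.465,0,0,0]]]' >/dev/null
python3 -m inch '[[[0,0,0.006,0,0,0],[0,0,0.012,0,0,0],[0,0,0.018,0,0,0],[0,0,0.022,0,0,0],[0,0,0.026,0,0,0],[0,0,0.029,0,0,0],[0,0,0.031,0,0,0],[0,0,0.031,0,0,0]]]'
```

```text
clock: 20.82
eef_pos: [486.7, -22.6, 44.5]
tcp_rot: [3.14, 0.0, 1.571]
contact_force: [-3.5, 0.1, 13.9]
opening: 0.568
grasp_force: 43.9
```

```bash
python3 -m inch '[[[0,0,0,0,0,0],[0,0,0,0,0,0],[0,0,0,0,0,0],[0,0,0,0,0,0]]]' 1 >/dev/null
python3 -m inch '[[[0,0,-0.03,0,0,0],[0,0,-0.1,0,0,0],[0,0,-0.22,0,0,0],[0,0,-0.36,0,0,0],[0,0,-0.5,0,0,0],[0,0,-0.6,0,0,0],[0,0,-0.62,0,0,0]]]' 
python3 -m inch '[[[-0.1,-0.02,0,0,0,0],[-0.25,-0.04,0,0,0,0],[-0.4,-0.06,0,0,0,0],[-0.56,-0.09,0,0,0,0],[-0.72,-0.11,0,0,0,0],[-0.88,-0.14,0,0,0,0]]]' >/dev/null
python3 -m inch '[[[-0.16,-0.03,0,0,0,0],[-0.32,-0.05,0,0,0,0],[-0.46,-0.07,0,0,0,0],[-0.57,-0.09,0,0,0,0],[-0.63,-0.1,0,0,0,0],[-0.656,-0.103,0,0,0,0],[-0.656,-0.103,0,0,0,0]]]'
python3 - <<'E'
from h import *
s=r.sense();K,R,o=cam('wrist',s);im=r.grab_frame('wrist').copy();print(s['eef_pos'])
q=R.T@(np.array((437,-329.4,110))-o);px=(K@q/q[2])[:2];print(px.round()); cv2.circle(im,tuple(int(v) for v in px),4,(255,0,255),1)
cv2.imwrite('pics/w7.png',im[:,:,::-1])
E
```

```text
clock: 21.73
eef_pos: [488.0, -22.6, 171.0]
tcp_rot: [3.136, 0.0, 1.571]
contact_force: [0.8, 0.8, -0.3]
opening: 0.999
grasp_force: 0.0
clock: 22.82
eef_pos: [437.0, -330.0, 166.6]
tcp_rot: [-3.141, -0.001, 1.57]
contact_force: [0.3, -0.3, -0.2]
opening: 1.0
grasp_force: 0.0
[ 437.04464311 -329.95883389  166.64802997]
[321. 206.]
```

View pics/w7.png

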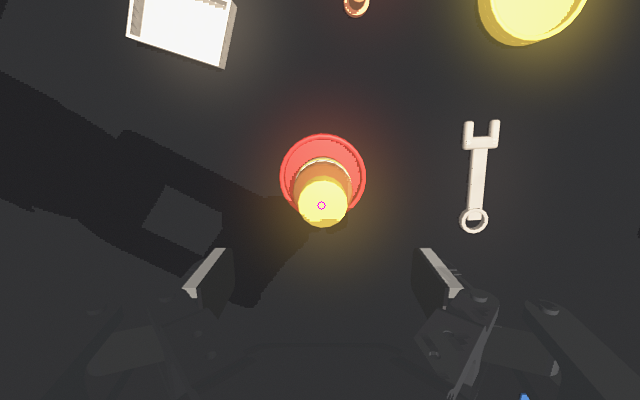

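The yellow cap at (323,203) matches the prediction, so I'll grasp it.

```bash
python3 -m inch '[[[0.007,0.003,0.06,0,0,0],[0.007,0.003,0.18,0,0,0],[0.007,0.003,0.31,0,0,0],[0.007,0.003,0.44,0,0,0],[0.007,0.003,0.54,0,0,0],[0.007,0.003,0.6,0,0,0],[0.007,0.003,0.624,0,0,0],[0.007,0.003,0.624,0,0,0]]]' 
python3 -m inch '[[[0,0,0,0,0,0],[0,0,0,0,0,0],[0,0,0,0,0,0],[0,0,0,0,0,0],[0,0,0,0,0,0],[0,0,0,0,0,0],[0,0,0,0,0,0]]]' -1 40
```

```text
clock: 23.53
eef_pos: [437.8, -327.2, 41.6]
tcp_rot: [-3.14, -0.001, 1.572]
contact_force: [-0.4, -0.6, -0.2]
opening: 0.998
grasp_force: 0.0
clock: 24.12
eef_pos: [437.2, -328.7, 44.2]
tcp_rot: [-3.141, 0.001, 1.572]
contact_force: [-8.1, 0.6, 15.6]
opening: 0.578
grasp_force: 39.0
```

```bash
python3 -m inch '[[[0,0,-0.01,0,0,0],[0,0,-0.03,0,0,0],[0,0,-0.07,0,0,0],[0,0,-0.15,0,0,0],[0,0,-0.26,0,0,0],[0,0,-0.38,0,0,0],[0.02,0.02,-0.46,0,0,0],[0.05,0.055,-0.5,0,0,0]]]' >/dev/null
python3 -m inch '[[[0.05,0.055,0,0,0,0],[0.12,0.13,0,0,0,0],[0.2,0.22,0,0,0,0],[0.28,0.3,0,0,0,0],[0.36,0.39,0,0,0,0],[0.44,0.48,0,0,0,0],[0.52,0.565,0,0,0,0],[0.6,0.65,0,0,0,0]]]'
python3 -m inch '[[[0.08,0.09,0,0,0,0],[0.16,0.18,0,0,0,0],[0.22,0.245,0,0,0,0],[0.255,0.285,0,0,0,0],[0.27,0.301,0,0,0,0],[0.27,0.301,0,0,0,0],[0.27,0.301,0,0,0,0],[0.27,0.301,0,0,0,0]]]'
python3 v.py w8 638.7 -143.9
```

```text
clock: 25.45
eef_pos: [579.8, -196.7, 142.0]
tcp_rot: [-3.141, -0.0, 1.571]
contact_force: [-0.1, -0.5, -2.0]
opening: 0.576
grasp_force: 39.4
clock: 26.12
eef_pos: [638.2, -145.0, 142.2]
tcp_rot: [-3.141, 0.0, 1.57]
contact_force: [0.5, -0.6, -1.7]
opening: 0.574
grasp_force: 39.4
[ 638.2 -145.   142.2]
```

View pics/w8.png

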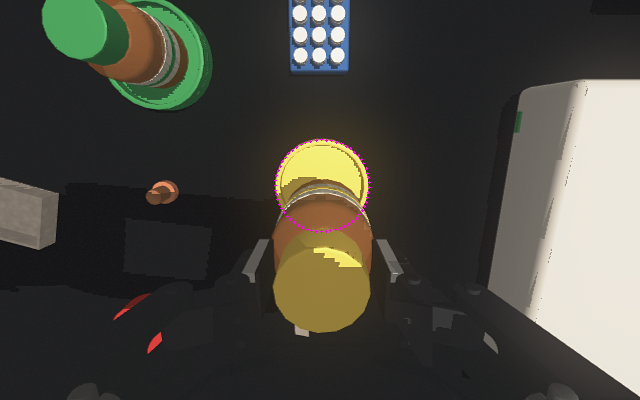

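The rim prediction matches the yellow dish, so I'll lower. Green stands upright in its own dish at (160,55).

```bash
python3 -m inch '[[[0,0,0.05,0,0,0],[0,0,0.14,0,0,0],[0,0,0.24,0,0,0],[0,0,0.33,0,0,0],[0,0,0.39,0,0,0],[0,0,0.43,0,0,0],[0,0,0.45,0,0,0],[0,0,0.465,0,0,0]]]' >/dev/null
python3 -m inch '[[[0,0,0.006,0,0,0],[0,0,0.012,0,0,0],[0,0,0.018,0,0,0],[0,0,0.022,0,0,0],[0,0,0.026,0,0,0],[0,0,0.029,0,0,0],[0,0,0.031,0,0,0],[0,0,0.031,0,0,0]]]'
```

```text
clock: 27.5
eef_pos: [639.7, -144.4, 44.4]
tcp_rot: [3.14, 0.0, 1.571]
contact_force: [-1.7, 0.6, 7.5]
opening: 0.575
grasp_force: 42.0
```

```bash
python3 -m inch '[[[0,0,0,0,0,0],[0,0,0,0,0,0],[0,0,0,0,0,0],[0,0,0,0,0,0]]]' 1 >/dev/null
python3 -m inch '[[[0,0,-0.03,0,0,0],[0,0,-0.1,0,0,0],[0,0,-0.22,0,0,0],[0,0,-0.36,0,0,0],[0,0,-0.5,0,0,0],[0,0,-0.6,0,0,0],[0,0,-0.62,0,0,0]]]' 
python3 -m inch '[[[0.1,0.01,0,0,0,0],[0.25,0.01,0,0,0,0],[0.4,0.02,0,0,0,0],[0.56,0.02,0,0,0,0],[0.72,0.03,0,0,0,0],[0.88,0.04,0,0,0,0]]]' >/dev/null
python3 -m inch '[[[0.16,0.007,0,0,0,0],[0.3,0.014,0,0,0,0],[0.42,0.018,0,0,0,0],[0.49,0.02,0,0,0,0],[0.52,0.022,0,0,0,0],[0.52,0.022,0,0,0,0],[0.52,0.022,0,0,0,0]]]'
python3 - <<'E'
from h import *
im=r.grab_frame('top');C=cam('top')
for c in('red','yellow'): print(c,blobs(im,c,98.5,C))
s=r.sense();K,R,o=cam('wrist',s);im=r.grab_frame('wrist').copy();print(s['eef_pos'])
q=R.T@(np.array((651,135.7,110))-o);px=(K@q/q[2])[:2];print(px.round()); cv2.circle(im,tuple(int(v) for v in px),4,(255,0,255),1)
cv2.imwrite('pics/w9.png',im[:,:,::-1])
E
```

```text
clock: 28.42
eef_pos: [641.6, -144.8, 172.8]
tcp_rot: [3.134, 0.002, 1.571]
contact_force: [0.4, -0.2, 0.0]
opening: 0.999
grasp_force: 0.0
clock: 29.5
eef_pos: [651.2, 134.9, 166.9]
tcp_rot: [-3.141, 0.001, 1.571]
contact_force: [-0.2, -0.3, -0.0]
opening: 0.997
grasp_force: 0.0
red [(array([466., 257.]), 436.8, -298.1, 46.2)]
yellow [(array([388., 167.]), 622.5, -131.7, 45.6)]
[651.32562335 134.46652736 167.0007707 ]
[321. 205.]
```

View pics/w9.png

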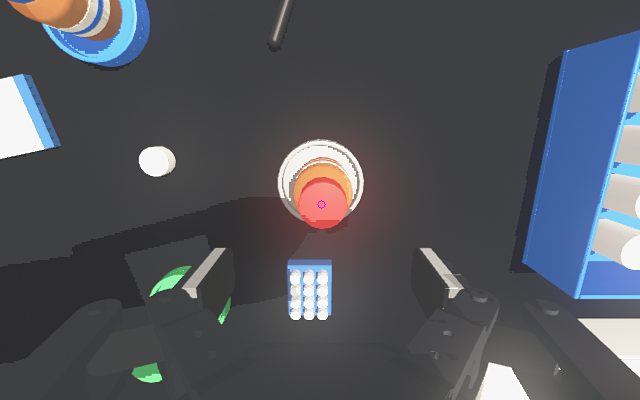

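The red cap sits at (323,203) as expected. I'll grasp it for the last carry.

```bash
python3 -m inch '[[[0.003,0,0.06,0,0,0],[0.003,0,0.18,0,0,0],[0.003,0,0.31,0,0,0],[0.003,0,0.44,0,0,0],[0.003,0,0.54,0,0,0],[0.003,0,0.6,0,0,0],[0.003,0,0.624,0,0,0],[0.003,0,0.624,0,0,0]]]' 
python3 -m inch '[[[0,0,0,0,0,0],[0,0,0,0,0,0],[0,0,0,0,0,0],[0,0,0,0,0,0],[0,0,0,0,0,0],[0,0,0,0,0,0],[0,0,0,0,0,0]]]' -1 40
```

```text
clock: 30.27
eef_pos: [650.7, 135.7, 41.0]
tcp_rot: [-3.14, 0.0, 1.571]
contact_force: [-1.0, 0.1, -0.4]
opening: 1.003
grasp_force: 0.0
clock: 30.85
eef_pos: [651.3, 136.5, 44.4]
tcp_rot: [3.141, -0.0, 1.571]
contact_force: [-5.2, -1.2, 10.5]
opening: 0.573
grasp_force: 39.0
```

```bash
python3 -m inch '[[[0,0,-0.01,0,0,0],[0,0,-0.03,0,0,0],[0,0,-0.07,0,0,0],[0,0,-0.15,0,0,0],[0,0,-0.26,0,0,0],[0,0,-0.38,0,0,0],[0,0,-0.5,0,0,0],[0,0,-0.62,0,0,0]]]' >/dev/null
python3 -m inch '[[[0,0,-0.1,0,0,0],[-0.02,-0.01,-0.16,0,0,0],[-0.06,-0.03,-0.18,0,0,0],[-0.12,-0.06,-0.18,0,0,0],[-0.2,-0.095,-0.18,0,0,0],[-0.3,-0.14,-0.18,0,0,0]]]'
python3 -m inch '[[[-0.12,-0.055,0,0,0,0],[-0.24,-0.11,0,0,0,0],[-0.36,-0.17,0,0,0,0],[-0.48,-0.22,0,0,0,0],[-0.61,-0.28,0,0,0,0],[-0.74,-0.345,0,0,0,0],[-0.87,-0.405,0,0,0,0],[-1,-0.465,0,0,0,0]]]'
python3 -m inch '[[[-0.13,-0.06,0,0,0,0],[-0.26,-0.12,0,0,0,0],[-0.39,-0.18,0,0,0,0],[-0.52,-0.24,0,0,0,0],[-0.65,-0.3,0,0,0,0],[-0.77,-0.36,0,0,0,0],[-0.87,-0.405,0,0,0,0],[-0.93,-0.433,0,0,0,0]]]' >/dev/null
python3 -m inch '[[[-0.05,-0.025,0.02,0,0,0],[-0.073,-0.034,0.09,0,0,0],[-0.073,-0.034,0.18,0,0,0],[-0.073,-0.034,0.25,0,0,0],[-0.073,-0.034,0.29,0,0,0],[-0.073,-0.034,0.3,0,0,0],[-0.073,-0.034,0.3,0,0,0],[-0.073,-0.034,0.3,0,0,0]]]'
python3 v.py w10 436.7 -324.5
```

```text
clock: 32.02
eef_pos: [621.6, 74.9, 200.5]
tcp_rot: [-3.139, 0.0, 1.572]
contact_force: [-0.1, -0.3, -2.2]
opening: 0.573
grasp_force: 39.4
clock: 32.68
eef_pos: [527.3, -125.7, 200.6]
tcp_rot: [-3.138, -0.0, 1.571]
contact_force: [0.6, 0.1, -2.9]
opening: 0.574
grasp_force: 39.4
clock: 34.02
eef_pos: [437.4, -324.3, 142.7]
tcp_rot: [3.141, 0.0, 1.572]
contact_force: [0.2, -0.3, -3.1]
opening: 0.573
grasp_force: 39.4
[ 437.4 -324.3  142.7]
```

View pics/w10.png

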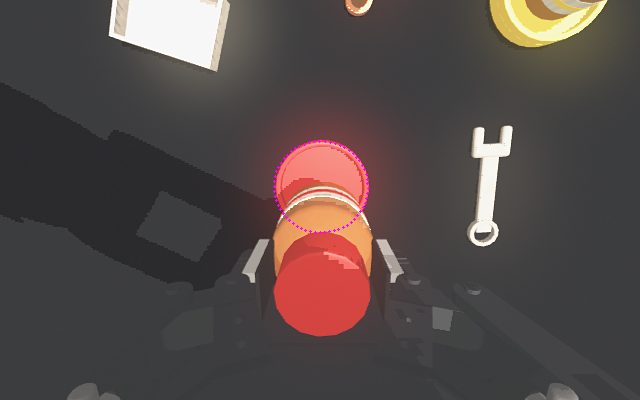

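The rim prediction matches the red dish, so I'll lower.

```bash
python3 -m inch '[[[0,0,0.05,0,0,0],[0,0,0.14,0,0,0],[0,0,0.24,0,0,0],[0,0,0.33,0,0,0],[0,0,0.39,0,0,0],[0,0,0.43,0,0,0],[0,0,0.45,0,0,0],[0,0,0.465,0,0,0]]]' >/dev/null
python3 -m inch '[[[0,0,0.006,0,0,0],[0,0,0.012,0,0,0],[0,0,0.018,0,0,0],[0,0,0.022,0,0,0],[0,0,0.026,0,0,0],[0,0,0.029,0,0,0],[0,0,0.031,0,0,0],[0,0,0.031,0,0,0]]]'
```

```text
clock: 35.4
eef_pos: [437.7, -324.7, 44.4]
tcp_rot: [3.141, 0.001, 1.571]
contact_force: [-1.3, 1.8, 10.4]
opening: 0.574
grasp_force: 43.2
```

Contact is confirmed. I'll release, retreat upwards and check all four bottles.

```bash
python3 -m inch '[[[0,0,0,0,0,0],[0,0,0,0,0,0],[0,0,0,0,0,0],[0,0,0,0,0,0]]]' 1 >/dev/null
python3 -m inch '[[[0,0,-0.03,0,0,0],[0,0,-0.1,0,0,0],[0,0,-0.22,0,0,0],[0,0,-0.36,0,0,0],[0,0,-0.52,0,0,0],[0,0,-0.7,0,0,0],[0,0,-0.8,0,0,0]]]' 
python3 -m inch '[[[-0.15,-0.1,0,0,0,0],[-0.3,-0.2,0,0,0,0],[-0.45,-0.3,0,0,0,0],[-0.6,-0.4,0,0,0,0],[-0.7,-0.5,0,0,0,0],[-0.7,-0.5,0,0,0,0],[-0.7,-0.5,0,0,0,0],[-0.7,-0.5,0,0,0,0]]]'
python3 - <<'E'
from h import *
im=r.grab_frame('top');cv2.imwrite('pics/t9.png',im[:,:,::-1])
E
```

```text
clock: 36.32
eef_pos: [438.1, -325.1, 207.2]
tcp_rot: [3.138, 0.002, 1.571]
contact_force: [1.1, -0.7, 1.2]
opening: 1.0
grasp_force: 0.0
clock: 36.98
eef_pos: [337.2, -464.0, 203.2]
tcp_rot: [3.141, -0.0, 1.57]
contact_force: [0.9, -0.7, 0.4]
opening: 0.999
grasp_force: 0.0
```

View pics/t9.png

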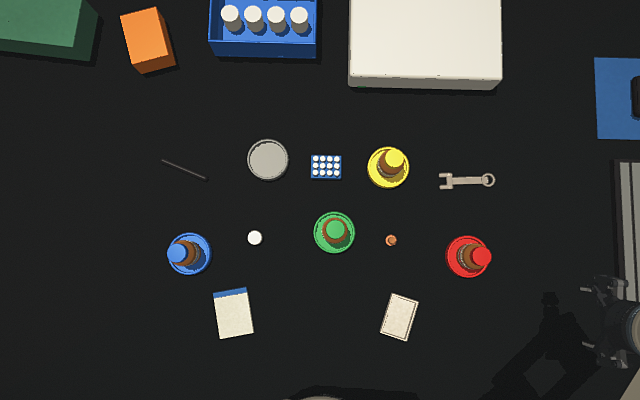

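The top view shows each bottle upright in its own dish: blue (188,253), green (334,232), yellow (388,167) and red (468,257). The grey dish (268,160) is empty and the arm is clear.

```bash
python3 -c "
from rig import r
print(r.sign_off())"
```

```text
the job is handed in; nothing more can be done
None
```

All four bottles stand upright in the dishes of their own cap colours, the grey dish is empty, and I handed the job in at about 37 s; no verdict was shown.

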